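# Empty the scrap jar and set it up on the stand

## Robot

A 7-joint arm with a two-finger parallel gripper is mounted at the origin on the work surface. World frame = base frame: x ahead of the robot, y to its left, z up, the work surface at z = 0. Lengths are in m, angles in rad, forces in N, time in s.
With the tool pointing down it reaches from about 0.425 to 0.875 m from the base axis. Payload 4.7 kg.
Tool frame: the origin (TCP) lies where the fingers leave the gripper's body, on its centre line; the fingertips stand 73 mm ahead of it and the grasp point (between the pads) lies 54 mm ahead of it (robot.grasp_offset is the distance from the TCP to the grasp point, in m); z points along the fingers, y is the line along which they close (so a half turn about z gives the same grasp; the last joint's range is limited). The gripper opens to 85 mm and grips with 20 to 120 N. Pads are 22 mm wide; open, the fingers measure 114 mm over their backs; the gripper's body (76 mm by 85 mm) begins 54 mm behind the grasp point. The pads swing forward as they close: fully open they stand 13 mm farther back than shut.
Start: joints at [1.282, 0.321, -0.07, 1.45, 0.023, 1.371, -0.057], TCP at [0.194, -0.62, 0.304] pointing down, gripper open.
Joint ranges: [-2.86, 2.86], [-0.3, 2.09], [-1.38, 1.24], [0.06, 2.45], [-1.56, 4.7], [0.09, 2.05], [-2.69, 2.69]. Speed limits (rad/s): [2.57, 2.57, 3.14, 3.14, 3.14, 3.14, 3.14].

## Interface

Orientations are given as a rotation vector (axis times angle).
In Python, from rig import robot gives the robot as it stands.
- The arm moves only by the tool servo_tool, never from a script. Its argument "increments" is a list that holds one entry, the list of rows, each a list of 7 numbers: the shift along the tool's x, y, z normalised to -1 to 1, where 1 is 20 cm, then the turn, a rotation vector about the tool's x, y, z normalised to -1 to 1, where 1 is pi rad, then the opening, from -1 (shut) to 1 (fully open). In form: [[[tx, ty, tz, rx, ry, rz, jaw], ...]]. A call has 1 to 12 rows; each row is the pose to reach, as a shift and turn from the pose commanded when the call began, along the tool's axes at that moment, turning the shorter way round; what a row does not reach only later rows make up. A row lasts 1/12 s, in which the tool goes at most 41.7 mm and 7.16 degrees, less where a joint would pass 70% of its speed; a pose out of reach is approached as far as the arm can. A call with a number of a shift or a turn outside -1 to 1 is refused whole. A call with a gripper value outside its range is refused whole. The fingers move at their own pace and stop on an object; the grip force is fixed at half the most. Time passes only in rows, so rows that repeat a pose let the fingers close. It gives the time, the measured TCP pose, the force, the opening and the grip force at its end, in the units of the state.
- robot.sense(): the state, without advancing time (a new reading comes with each control period).
- robot.get_image(name): name is "scene" or "top" or "wrist"; returns (picture, depth): 384x512x3 uint8, red, green, blue; 384x512 float32, m along the optical axis (not along the pixel's ray), 0 where there is no reading.
- robot.calibration(name): a dict with "camera_matrix" (3x3 intrinsics, pixels), "dist_coeffs" ([k1, k2, p1, p2, k3] as OpenCV has them; the pictures are not rectified), "T" (4x4, takes a point from camera to world coordinates). Camera axes: x right, y up, looking along -z (the intrinsics and any distortion apply to the point x, -y, -z); pixel columns grow to the right and rows downward; lengths in m; the calibration is good to about 2 mm. A picture is of the moment at which its call begins: read the wrist's pose just before it. calibration takes no time and is no camera call; for the wrist camera it gives the pose at the moment of the call.
- robot.close_job(): hands the job in; it is judged then, once.
Trained networks look in the newest picture that a camera, given by its name, has taken for a name from the list of things; names that differ only in an ending like _2 or _b are one class to them, and where a whole thing is asked for, a point or a joint stands for the part that bears it (a point fixed in the world has none). Each returns a list of dicts, best first, with "confidence" (0 to 1); they miss things now and then, are a little off and sometimes report something else, mostly with a low value. They report only what shows in the picture. A call takes as long as a camera call. They do not tell look-alikes from the thing itself.
- robot.search_frame(camera, query): "xyz" ([x, y, z] in m, in the coordinates of the camera as it stood for that picture, good to about 4 mm: the middle of the surface that is visible of it).
- robot.cut_out(camera, query): "mask" (384x512 bool, what is visible of it).
- robot.spot_point(camera, query): "xyz" ([x, y, z] in m, in the coordinates of the camera as it stood for that picture, good to about 4 mm: a listed point, or the origin of a listed thing).
The state is a dict: "clock": time; "joint_pos": joint angles; "dq": joint speeds; "joint_torque": joint torques, N m; "tool_pos": TCP position; "tool_rot": TCP orientation; "force": force on the tool from outside, world axes, zero at the start; "moment": the same for the moment, N m; "width": opening from 0.0 (shut) to 1.0 (fully open); "grasp_force": force on a finger pad.
Only numpy, scipy, OpenCV 4.12 (cv2) and the standard library are available. Lean on these libraries where they do the work, as an engineer would, in place of code of your own. Each camera call takes 0.05 s, during which the arm holds its last target. There are 200 camera calls.

## Task

Take the lid off the orange jar and set it down on the bench, then tip all four dry clay lumps out of the jar into the black reclaim tub. Stand the empty jar upright in the middle of the white-topped raised stand, setting it down gently and never dropping it, and put its lid back on squarely. Do not disturb the plaster mould, the tool pot or the small dish.

Things in the scene. Friction and masses are not known exactly. Their poses are not given: they have to be found in the camera images.
- jar: loose round open jar of orange glazed clay, no handle, 85 mm high, outer diameter 56 mm at the foot growing evenly to 68 mm at the rim, wall 4 mm, floor 6 mm thick, about 0.22 kg; starts upright on the bench with the lid on and the four lumps inside. Origin: centre of its underside, z up through the mouth; round, so its yaw does not matter
- jar_rim (a point): centre of the jar's mouth, level with the rim, 85 mm above the jar's origin; moves and turns with the jar
- lid: loose orange disc lid, 76 mm diameter and 6 mm thick, with a pale wooden knob on top (cylinder 22 mm diameter, 26 mm tall) and under it a flat plug 50 mm diameter, 4 mm deep, that drops loosely (about 4 mm play all round) into the mouth. Origin: centre of the plug's underside, z up; the disc spans z 4 to 10 mm, the knob z 10 to 36 mm. Seated on the jar, its origin lies 4 mm below jar_rim
- tub: fixed round black open tub, 70 mm high, outer diameter 156 mm at the foot and 180 mm at the rim, wall 4 mm, floor 5 mm. Origin: centre of its underside
- stand: fixed stand: dark round foot 90 mm diameter and 12 mm thick, a thin steel stem, and a white plaster head 48 mm diameter whose flat top is 60 mm above the bench. Origin: centre of its underside
- stand_top (a point): centre of the flat top of the stand's white head, 60 mm above the bench
- scrap0: loose dry tan clay lump, roughly 16 x 16 x 15 mm, 12 g; starts in the jar. Origin: its centre
- scrap1: loose dry tan clay lump, roughly 16 x 16 x 15 mm, 12 g; starts in the jar. Origin: its centre
- scrap2: loose dry tan clay lump, roughly 16 x 16 x 15 mm, 12 g; starts in the jar. Origin: its centre
- scrap3: loose dry tan clay lump, roughly 16 x 16 x 15 mm, 12 g; starts in the jar. Origin: its centre
- mould: bystander: loose cream plaster casting mould, an open block 110 x 150 x 55 mm. Origin: centre of its underside
- toolpot: bystander: loose square white ceramic pot 60 x 60 x 70 mm with modelling tools standing up to 135 mm. Origin: centre of its underside
- dish: bystander: loose small terracotta dish 90 x 70 x 32 mm. Origin: centre of its underside
Things that resemble listed ones, but are neither listed nor needed, are in the scene too. What is shaped like the lid but yellow is not meant.

How it is judged:
On the way, in this order (a step that is already met when the one before it is completed fails the run):
1. the lid lies on the bench, let go, clear of the jar (height (world z) of lid below 0.045 m and horizontal distance between lid and jar above 0.07 m and contact force between the fingers and lid below 0.2 N), for 0.1 s.
2. with the jar tipped well over, all four lumps have gone into the tub (horizontal distance between each of scrap0, scrap1, scrap2, scrap3 and tub below 0.088 m and height (world z) of each of scrap0, scrap1, scrap2, scrap3 below 0.062 m and angle between jar's own z axis and vertical above 1 rad).
3. the jar stands upright on the head of the stand, let go, the lumps still in the tub (horizontal distance between jar and stand_top below 0.017 m and z of jar in the frame of stand_top between -0.004 and 0.006 m and angle between jar's own z axis and vertical below 0.12 rad and horizontal distance between each of scrap0, scrap1, scrap2, scrap3 and tub below 0.088 m and height (world z) of each of scrap0, scrap1, scrap2, scrap3 below 0.062 m and contact force between the fingers and jar below 0.2 N), for 0.2 s.
4. the lid is back on the jar (horizontal distance between jar and stand_top below 0.017 m and z of jar in the frame of stand_top between -0.004 and 0.006 m and angle between jar's own z axis and vertical below 0.12 rad and horizontal distance between lid and jar_rim below 0.009 m and z of lid in the frame of jar_rim between -0.008 and 0 m and angle between the z axis of lid and the z axis of jar, either way round below 0.08 rad and angle between lid's own z axis and vertical below 0.2 rad), for 0.2 s.
At the end, for the whole second after the job is handed in: The jar stands upright (0.12 rad) on the stand's head, foot within 6 mm of it in height and 17 mm of its centre; the lid sits on the jar, plug in the mouth, within 0.08 rad of level with the rim and 9 mm of centre; all four lumps lie in the tub below its rim; all at rest (all of step 4 and horizontal distance between each of scrap0, scrap1, scrap2, scrap3 and tub below 0.088 m and height (world z) of each of scrap0, scrap1, scrap2, scrap3 below 0.062 m and linear speed of each of jar, lid, scrap0, scrap1, scrap2, scrap3 below 0.02 m/s); the robot touches nothing.
It fails at once if the plaster mould is shifted more than 30 mm or tipped (distance of mould from where it was at the start of the episode above 0.03 m or angle between mould's own z axis and vertical above 0.5 rad).
It fails at once if the tool pot is shifted more than 30 mm or tipped (distance of toolpot from where it was at the start of the episode above 0.03 m or angle between toolpot's own z axis and vertical above 0.5 rad).
It fails at once if the small dish is shifted more than 30 mm or tipped (distance of dish from where it was at the start of the episode above 0.03 m or angle between dish's own z axis and vertical above 0.5 rad).
It fails at once if the jar is dropped (faster than 0.45 m/s with no finger on it) (contact force between the fingers and jar below 0.05 N and linear speed of jar above 0.45 m/s).
It also fails if it takes over 72 s, if anything falls off the work surface, if the arm or the gripper's body presses on something with over 40 N, if the wrist force passes 120 N, or if a joint passes its speed limit or range.

## Working session

There is one attempt and no reset: what is moved stays moved. The work goes in short steps, Python scripts to look and compute and a tool call to move; the robot and the scene stay as the last step left them, time stands still between calls to the robot, and variables do not carry over. Pictures are saved under pics/ and viewed, at most 10 in all, crops included, and the job is handed in when it is done.

Besides the shell and the picture viewer there is one more tool, called after "Call:" by a JSON object that holds its "method" and its "body". servo_tool: Moves the arm, as the interface text tells. Its arguments: {"type":"object","properties":{"increments":{"type":"array","items":{"type":"array","items":{"type":"array","items":{"type":"number"}}}}},"required":["increments"]}

```bash
mkdir -p pics
cat > h.py <<'E'
from rig import robot
import numpy as np, cv2
from scipy.spatial.transform import Rotation as R
def w(cam,p):
    T=np.array(robot.calibration(cam)["T"]); return (T@np.r_[p,1])[:3]
def cloud(cam,depth,mask):
    c=robot.calibration(cam);v,u=np.nonzero(mask&(depth>0));d=depth[v,u]
    n=cv2.undistortPoints(np.c_[u,v].astype(np.float64)[:,None],np.array(c["camera_matrix"]),np.array(c["dist_coeffs"]))[:,0]
    P=np.c_[n[:,0]*d,-n[:,1]*d,-d,np.ones(len(d))]
    return (P@np.array(c["T"]).T)[:,:3]
E
python3 - <<'E'
from h import *
s=robot.sense();print({k:np.round(v,3) for k,v in s.items()})
ims=[]
for c in("top","scene"):
    im,d=robot.get_image(c);ims.append(im)
    for q in("jar","jar_rim","lid","tub","stand","stand_top","mould","toolpot","dish"):
        for r in robot.spot_point(c,q)[:3]: print(c,q,np.round(w(c,r["xyz"]),3),round(r["confidence"],2))
cv2.imwrite("pics/a.png",cv2.resize(np.vstack(ims)[:,:,::-1],(400*1,600)))
cv2.imwrite("pics/top.png",ims[0][:,:,::-1]);cv2.imwrite("pics/scene.png",ims[1][:,:,::-1])
E
```

```text
{'clock': np.float64(0.0), 'joint_pos': array([ 1.282,  0.322, -0.07 ,  1.452,  0.023,  1.371, -0.057]), 'dq': array([-0.001, -0.001,  0.002, -0.001,  0.   , -0.002, -0.001]), 'joint_torque': array([-0.0000e+00, -4.9358e+01, -3.8300e-01, -3.1433e+01,  1.3000e-02,
        1.1000e-02, -0.0000e+00]), 'tool_pos': array([ 0.194, -0.62 ,  0.303]), 'tool_rot': array([-3.104e+00, -4.740e-01,  1.000e-03]), 'force': array([-0.223,  1.073, -0.138]), 'moment': array([-0.034,  0.005, -0.021]), 'grasp_force': np.float64(0.0), 'width': np.float64(0.999)}
top jar [ 0.573  0.028 -0.002] 0.37
top jar_rim [0.572 0.024 0.088] 0.5
top lid [0.659 0.137 0.005] 0.95
top lid [0.57  0.026 0.082] 0.8
top tub [ 0.525 -0.254 -0.004] 0.75
top tub [ 0.707 -0.032 -0.002] 0.45
top stand [ 0.553  0.254 -0.   ] 0.84
top stand_top [0.549 0.255 0.061] 0.89
top mould [ 0.553  0.257 -0.002] 0.68
top mould [ 0.709 -0.032  0.001] 0.57
top toolpot [ 0.327  0.363 -0.001] 0.83
top dish [ 0.344 -0.343 -0.003] 0.7
scene jar [0.57  0.026 0.002] 0.77
scene jar_rim [0.574 0.029 0.088] 0.79
scene jar_rim [0.327 0.368 0.003] 0.59
scene lid [ 0.657  0.133 -0.001] 0.97
scene lid [0.566 0.031 0.085] 0.73
scene lid [0.575 0.027 0.089] 0.54
scene tub [ 0.521 -0.255  0.003] 0.58
scene stand [0.559 0.258 0.001] 0.67
scene stand_top [0.555 0.256 0.058] 0.86
scene mould [ 0.715 -0.031 -0.   ] 0.8
scene toolpot [0.328 0.364 0.004] 0.92
scene dish [ 0.349 -0.339  0.003] 0.79
```

View pics/top.png

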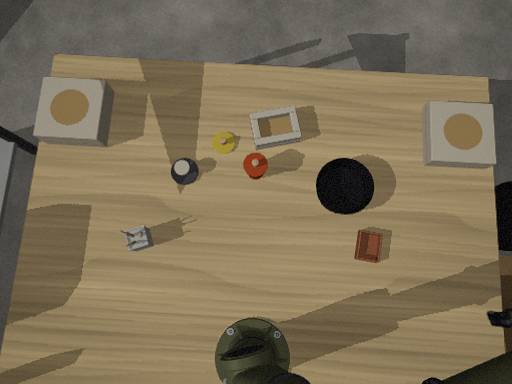

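View pics/scene.png

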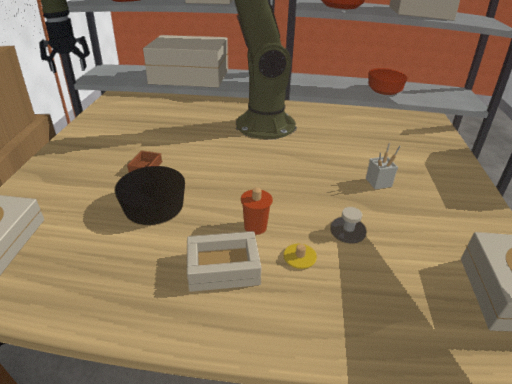

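The top picture shows the orange jar with lid at (256,165), stand head (183,170), yellow decoy lid (223,142), mould (275,125), tub (345,186), tool pot (137,238) and dish (369,246). The scene view agrees with this.

```bash
cat >> h.py <<'E'
def go(p,Rt,jaw=None,base=None):
    """print the row numbers from the present (or given) pose to TCP p, orientation Rt (3x3)"""
    s=robot.sense(); p0,R0=base if base else (np.array(s["tool_pos"]),R.from_rotvec(s["tool_rot"]).as_matrix())
    d=R0.T@(np.array(p)-p0)/0.2; r=R.from_matrix(R0.T@Rt).as_rotvec()/np.pi
    print("row",np.round(d,3),np.round(r,3),"rows>=",int(np.ceil(max(np.linalg.norm(d)*.2/.0417,np.linalg.norm(r)*180/7.16))))
    return np.array(p),Rt
def ori(e,az=90):
    """tool pointing e deg below horizontal to azimuth az; tool y horizontal, to the right of az"""
    e,a=np.radians([e,az]); z=np.array([np.cos(a)*np.cos(e),np.sin(a)*np.cos(e),-np.sin(e)])
    y=np.array([np.sin(a),-np.cos(a),0]); return np.c_[np.cross(y,z),y,z]
def fitc(P):
    A=np.c_[2*P[:,:2],np.ones(len(P))];c=np.linalg.lstsq(A,(P[:,:2]**2).sum(1),rcond=None)[0]
    return np.round([c[0],c[1],np.sqrt(c[2]+c[0]**2+c[1]**2)],4)
E
python3 - <<'E'
from h import *
for cam in("top","scene"):
    im,d=robot.get_image(cam);P=cloud(cam,d,np.ones(d.shape,bool))
    def sel(c,r,z0,z1): 
        q=P[(np.hypot(P[:,0]-c[0],P[:,1]-c[1])<r)&(P[:,2]>z0)&(P[:,2]<z1)];return q
    for n,c,r,z0,z1 in(("knob",(.572,.027),.03,.105,.13),("disc",(.572,.027),.05,.083,.1),("stand",(.553,.256),.04,.05,.07),("tubrim",(.523,-.254),.12,.06,.085)):
        q=sel(c,r,z0,z1);print(cam,n,len(q),np.round(q.mean(0),4) if len(q) else "",np.round((q.min(0)+q.max(0))/2,4),np.round(q.max(0)-q.min(0),3))
    q=sel((.71,-.03),.12,.03,.075);print("mould",np.round(q.min(0),3),np.round(q.max(0),3))
s=robot.sense();print(np.round(R.from_rotvec(s["tool_rot"]).as_matrix(),3))
D=np.array([[0,1,0],[1,0,0],[0,0,-1.]])
go([.571,.027,.25],D)
E
```

```text
top knob 43 [0.5669 0.025  0.1147] [0.568  0.0251 0.1132] [0.02  0.019 0.013]
top disc 419 [0.5666 0.0249 0.0897] [0.5675 0.0253 0.0912] [0.074 0.074 0.016]
top stand 183 [0.5519 0.2546 0.0585] [0.5529 0.2555 0.0589] [0.046 0.048 0.016]
top tubrim 333 [ 0.5316 -0.263   0.0672] [ 0.5224 -0.2534  0.0676] [0.179 0.177 0.015]
mould [ 0.641 -0.115  0.03 ] [0.782 0.053 0.061]
scene knob 81 [0.5751 0.0253 0.1143] [0.5708 0.0252 0.1127] [0.023 0.021 0.015]
scene disc 455 [0.5793 0.0262 0.0919] [0.571  0.0254 0.0914] [0.077 0.074 0.017]
scene stand 265 [0.5606 0.2539 0.0592] [0.5567 0.2543 0.0567] [0.048 0.048 0.013]
scene tubrim 660 [ 0.5226 -0.2569  0.0669] [ 0.5245 -0.2547  0.0666] [0.181 0.179 0.013]
mould [ 0.595 -0.116  0.03 ] [0.787 0.055 0.075]
[[ 0.954  0.298 -0.   ]
 [ 0.298 -0.954 -0.   ]
 [-0.     0.    -1.   ]]
row [ 2.766 -2.527  0.269] [-0.     0.    -0.404] rows>= 19
```

Call:
{"method": "servo_tool", "body": {"increments": [[[0.92,-0.84,0,0,0,0,1],[0.92,-0.84,0,0,0,0,1],[0.92,-0.84,0,0,0,0,1],[0.92,-0.84,0,0,0,0,1],[0.92,-0.84,0,0,0,0,1],[0.92,-0.84,0,0,0,0,1],[0.92,-0.84,0,0,0,0,1]]]}}

```text
clock: 1.68
tool_pos: [0.3253, -0.3974, 0.3046]
tool_rot: [-3.101, -0.493, -0.005]
force: [0.7, -0.1, 0.0]
width: 1.001
grasp_force: 0.0
```

Call:
{"method": "servo_tool", "body": {"increments": [[[0.92,-0.84,0,0,0,0,1],[0.92,-0.84,0,0,0,0,1],[0.92,-0.84,0,0,0,0,1],[0.92,-0.84,0,0,0,0,1],[0.92,-0.84,0,0,0,0,1],[0.92,-0.84,0,0,0,0,1],[0.92,-0.84,0,0,0,0,1]]]}}

```text
clock: 2.27
tool_pos: [0.4489, -0.1813, 0.3048]
tool_rot: [-3.1, -0.494, -0.006]
force: [0.4, 1.0, 0.1]
width: 0.998
grasp_force: 0.0
```

Call:
{"method": "servo_tool", "body": {"increments": [[[0.92,-0.84,0.2,0,0,-0.4,1],[0.92,-0.84,0.2,0,0,-0.4,1],[0.92,-0.84,0.2,0,0,-0.4,1],[0.92,-0.84,0.2,0,0,-0.4,1],[0.92,-0.84,0.2,0,0,-0.4,1],[0.92,-0.84,0.2,0,0,-0.4,1],[0.92,-0.84,0.2,0,0,-0.4,1],[0.92,-0.84,0.2,0,0,-0.4,1],[0.92,-0.84,0.2,0,0,-0.4,1],[0.92,-0.84,0.2,0,0,-0.4,1],[0.92,-0.84,0.2,0,0,-0.4,1],[0.92,-0.84,0.2,0,0,-0.4,1]]]}}

```text
clock: 3.27
tool_pos: [0.5705, 0.0246, 0.2638]
tool_rot: [-2.238, -2.205, 0.0]
force: [-0.3, 0.2, -0.8]
width: 1.004
grasp_force: 0.0
```

Run:
```python
from h import *
im,d=robot.get_image("wrist")
for q in("lid","jar_rim"):
    for r in robot.spot_point("wrist",q): print(q,np.round(w("wrist",r["xyz"]),4),round(r["confidence"],2))
P=cloud("wrist",d,np.ones(d.shape,bool))
for n,z0,z1,r in(("knob",.108,.125,.025),("disc",.083,.1,.05)):
    q=P[(np.hypot(P[:,0]-.5695,P[:,1]-.0253)<r)&(P[:,2]>z0)&(P[:,2]<z1)]
    if len(q):print(n,len(q),np.round((q.min(0)+q.max(0))/2,4),np.round(q.max(0)-q.min(0),3),np.median(q[:,2]))
s=robot.sense();print(s["clock"],np.round(s["tool_pos"],4),np.round(s["joint_pos"],2))
D=np.array([[0,1,0],[1,0,0],[0,0,-1.]])
go([.5695,.0253,.167],D)
```

```text
lid [0.5714 0.0247 0.0842] 0.89
lid [6.606e-01 1.332e-01 6.000e-04] 0.76
knob 622 [0.5693 0.0249 0.1141] [0.021 0.021 0.012] 0.11784887237585659
disc 5162 [0.5698 0.0244 0.0936] [0.075 0.075 0.013] 0.09212441319108834
3.4167 [0.5704 0.0249 0.264 ] [ 0.58  0.26 -0.78  1.68  0.19  1.28 -0.25]
row [ 0.002 -0.005  0.485] [ 0.     0.    -0.004] rows>= 3
```

Call:
{"method": "servo_tool", "body": {"increments": [[[0,-0.003,0.3,0,0,0,0.2],[0,-0.003,0.4,0,0,0,0.0],[0,-0.003,0.48,0,0,0,-0.1],[0,-0.003,0.48,0,0,0,-0.2],[0,-0.003,0.48,0,0,0,-1],[0,-0.003,0.48,0,0,0,-1],[0,-0.003,0.48,0,0,0,-1],[0,-0.003,0.48,0,0,0,-1],[0,-0.003,0.48,0,0,0,-1],[0,-0.003,0.48,0,0,0,-1]]]}}

```text
clock: 4.25
tool_pos: [0.5701, 0.0251, 0.1686]
tool_rot: [2.234, 2.208, 0.001]
force: [0.1, -0.3, 0.1]
width: 0.233
grasp_force: 58.8
```

Call:
{"method": "servo_tool", "body": {"increments": [[[0,0,-0.1,0,0,0,-1],[0,0,-0.2,0,0,0,-1],[0,0,-0.3,0,0,0,-1],[0,0,-0.3,0,0,0,-1]]]}}

```text
clock: 4.58
tool_pos: [0.5719, 0.0258, 0.2322]
tool_rot: [2.23, 2.205, 0.007]
force: [2.1, -0.5, -0.6]
width: 0.226
grasp_force: 58.8
```

Run:
```python
from h import *
im,d=robot.get_image("scene")
for q in("lid",):
    for r in robot.spot_point("scene",q): print(q,np.round(w("scene",r["xyz"]),4),round(r["confidence"],2))
s=robot.sense();print(s["clock"],s["width"],s["grasp_force"],np.round(s["tool_pos"],4))
D=np.array([[0,1,0],[1,0,0],[0,0,-1.]])
b=go([.47,.11,s["tool_pos"][2]],D)
go([.47,.11,.09],D,base=b)
```

```text
lid [ 0.6605  0.1341 -0.0009] 0.76
lid [0.5703 0.0306 0.1459] 0.62
lid [ 0.5228 -0.251   0.0022] 0.57
lid [ 0.3501 -0.3412  0.0037] 0.34
4.6833 0.23436878252983295 58.81883919239044 [0.5701 0.0252 0.2285]
row [ 0.418 -0.506 -0.001] [ 0.001  0.    -0.004] rows>= 4
row [0.    0.    0.693] [0. 0. 0.] rows>= 4
```

Call:
{"method": "servo_tool", "body": {"increments": [[[0.1,-0.12,0,0,0,0,-1],[0.26,-0.32,0,0,0,0,-1],[0.42,-0.5,0,0,0,0,-1],[0.42,-0.5,0.15,0,0,0,-1],[0.42,-0.5,0.35,0,0,0,-1],[0.42,-0.5,0.52,0,0,0,-1],[0.42,-0.5,0.64,0,0,0,-1],[0.42,-0.5,0.68,0,0,0,-1],[0.42,-0.5,0.7,0,0,0,-1],[0.42,-0.5,0.7,0,0,0,-1],[0.42,-0.5,0.7,0,0,0,-1]]]}}

```text
clock: 5.6
tool_pos: [0.4708, 0.1106, 0.0882]
tool_rot: [-2.234, -2.209, -0.0]
force: [-0.9, -0.3, -0.1]
width: 0.23
grasp_force: 59.0
```

Call:
{"method": "servo_tool", "body": {"increments": [[[0,0,0,0,0,0,0],[0,0,0,0,0,0,0],[0,0,0,0,0,0,0],[0,0,-0.1,0,0,0,0],[0,0,-0.3,0,0,0,0.3],[0,0,-0.5,0,0,0,0.8],[0,0,-0.7,0,0,0,1],[0,0,-0.9,0,0,0,1],[0,0,-0.9,0,0,0,1]]]}}

```text
clock: 6.35
tool_pos: [0.4744, 0.1118, 0.2758]
tool_rot: [2.227, 2.202, 0.015]
force: [1.7, 1.1, 0.4]
width: 0.999
grasp_force: 0.0
```

Run:
```python
from h import *
im,d=robot.get_image("wrist");cv2.imwrite("pics/w1.png",im[:,:,::-1])
P=cloud("wrist",d,np.ones(d.shape,bool))
for n,z0,z1,r in(("knob",.03,.045,.04),("disc",.006,.018,.06)):
    q=P[(np.hypot(P[:,0]-.47,P[:,1]-.11)<r)&(P[:,2]>z0)&(P[:,2]<z1)]
    if len(q):print(n,len(q),np.round((q.min(0)+q.max(0))/2,4),np.round(q.max(0)-q.min(0),3),np.median(q[:,2]))
s=robot.sense();print(s["clock"],np.round(s["tool_pos"],4),np.round(s["joint_pos"],2))
O=ori(25);print(np.round(O,2))
g=np.array([.5695,.0253,.055])
pre=g-O[:,2]*.17
b=go(pre+[0,0,.10],O)
b=go(pre,O,base=b)
go(g-O[:,2]*.051,O,base=b)
```

```text
knob 301 [0.4692 0.1087 0.0327] [0.021 0.02  0.005] 0.03320262177226174
disc 2766 [0.469  0.1085 0.0118] [0.073 0.075 0.012] 0.007412269898911944
6.4 [0.4731 0.111  0.2724] [ 0.6   0.02 -0.88  1.87  0.02  1.25 -0.3 ]
[[ 0.    1.    0.  ]
 [ 0.42 -0.    0.91]
 [ 0.91  0.   -0.42]]
row [-1.193  0.494  0.233] [ 0.005  0.361 -0.002] rows>= 10
row [-0.453  0.     0.211] [0. 0. 0.] rows>= 3
row [ 0.    -0.     0.595] [0. 0. 0.] rows>= 3
```

View pics/w1.png

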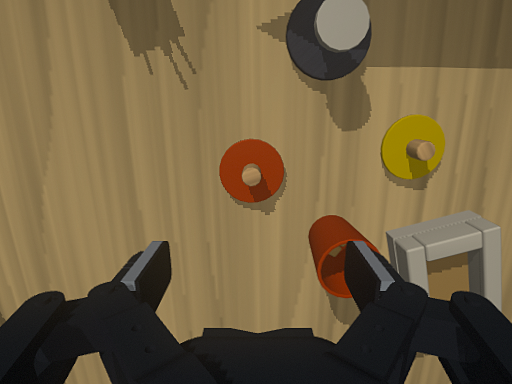

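The lid lies flat on the bench at (252,170), and the jar stands open at (345,255) with the lumps inside. Next I tilt the tool toward the jar.

Call:
{"method": "servo_tool", "body": {"increments": [[[-0.2,0.1,0,0,0.03,0,1],[-0.4,0.2,0,0,0.06,0,1],[-0.6,0.3,0,0,0.1,0,1],[-0.75,0.4,0,0,0.13,0,1],[-0.9,0.49,0,0,0.16,0,1],[-0.9,0.49,0,0,0.18,0,1],[-0.9,0.49,0,0,0.18,0,1]]]}}

```text
clock: 6.98
tool_pos: [0.5663, -0.0771, 0.2637]
tool_rot: [-1.92, -1.876, -0.556]
force: [0.6, -0.8, -0.1]
width: 0.999
grasp_force: 0.0
```

Run:
```python
from h import *
s=robot.sense();print(s["clock"],np.round(s["tool_pos"],4),np.round(s["joint_pos"],2))
O=ori(25)
g=np.array([.5695,.0253,.055])
pre=g-O[:,2]*.17
b=go(pre+[0,0,.10],O)
```

```text
6.9833 [ 0.5663 -0.0771  0.2637] [ 0.9   0.37 -0.68  1.64 -0.33  1.36  0.31]
row [-0.317  0.023  0.016] [ 0.004  0.18  -0.006] rows>= 5
```

Call:
{"method": "servo_tool", "body": {"increments": [[[-0.1,0,0,0,0.04,0,1],[-0.2,0.01,0,0,0.08,0,1],[-0.3,0.02,0.01,0,0.12,0,1],[-0.32,0.02,0.02,0,0.15,0,1],[-0.32,0.02,0.02,0,0.18,0,1],[-0.32,0.02,0.02,0,0.18,0,1],[-0.32,0.02,0.02,0,0.18,0,1]]]}}

```text
clock: 7.57
tool_pos: [0.5696, -0.1211, 0.2294]
tool_rot: [-1.534, -1.518, -0.971]
force: [-0.5, -0.0, 0.2]
width: 1.003
grasp_force: 0.0
```

Run:
```python
from h import *
s=robot.sense();print(s["clock"],np.round(s["tool_pos"],4),np.round(s["joint_pos"],2))
im,d=robot.get_image("wrist");cv2.imwrite("pics/w2.png",im[:,:,::-1])
P=cloud("wrist",d,np.ones(d.shape,bool))
q=P[(np.hypot(P[:,0]-.5695,P[:,1]-.0253)<.05)&(P[:,2]>.079)&(P[:,2]<.092)]
print(len(q),np.round((q.min(0)+q.max(0))/2,4),np.round(q.max(0)-q.min(0),3))
for r in robot.spot_point("wrist","jar"): print(np.round(w("wrist",r["xyz"]),4),round(r["confidence"],2))
O=ori(25)
g=np.array([.5695,.0253,.055])
pre=g-O[:,2]*.17
b=go(pre,O)
b=go(g-O[:,2]*.051,O,base=b)
```

```text
7.5667 [ 0.5696 -0.1211  0.2294] [ 1.06  0.7  -0.7   1.56 -0.59  1.54  0.55]
1181 [0.5704 0.0232 0.0837] [0.067 0.067 0.009]
[0.5699 0.0274 0.0066] 0.94
row [-0.492 -0.005  0.186] [ 0.002  0.002 -0.001] rows>= 3
row [ 0.    -0.     0.595] [0. 0. 0.] rows>= 3
```

Call:
{"method": "servo_tool", "body": {"increments": [[[-0.2,-0.003,0.06,0,0,0,1],[-0.4,-0.003,0.14,0,0,0,1],[-0.49,-0.003,0.18,0,0,0,1],[-0.49,-0.003,0.18,0,0,0,1],[-0.49,-0.003,0.3,0,0,0,1],[-0.49,-0.003,0.45,0,0,0,1],[-0.49,-0.003,0.6,0,0,0,1],[-0.49,-0.003,0.7,0,0,0,1],[-0.49,-0.003,0.77,0,0,0,1],[-0.49,-0.003,0.77,0,0,0,1]]]}}

```text
clock: 8.5
tool_pos: [0.5704, -0.0201, 0.0789]
tool_rot: [-1.528, -1.524, -0.973]
force: [0.0, 1.0, 0.2]
width: 0.998
grasp_force: 0.0
```

Run:
```python
from h import *
s=robot.sense();print(s["clock"],np.round(s["tool_pos"],4),np.round(s["joint_pos"],2),s["force"])
im,d=robot.get_image("wrist");cv2.imwrite("pics/w3.png",im[:,:,::-1])
P=cloud("wrist",d,np.ones(d.shape,bool))
q=P[(np.hypot(P[:,0]-.5695,P[:,1]-.0253)<.05)&(P[:,2]>.079)&(P[:,2]<.092)]
print(len(q),np.round((q.min(0)+q.max(0))/2,4),np.round(q.max(0)-q.min(0),3))
O=ori(25);g=np.array([.570,.0247,.055])
go(g-O[:,2]*.051,O)
```

```text
8.5 [ 0.5704 -0.0201  0.0789] [ 0.95  0.87 -0.69  1.71 -0.57  1.23  0.67] [0.00647787 1.00559302 0.21461091]
8063 [0.5695 0.0153 0.0855] [0.089 0.08  0.013]
row [-0.008 -0.006  0.009] [ 0.002  0.001 -0.   ] rows>= 1
```

View pics/w3.png

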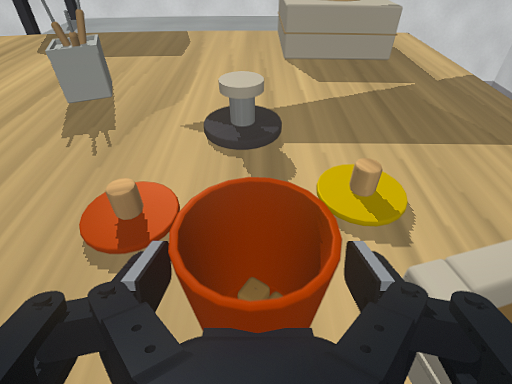

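The jar is centred between the pads at about (256,240), with lumps visible at its bottom. I'll grip and lift.

Call:
{"method": "servo_tool", "body": {"increments": [[[-0.005,-0.003,0.01,0,0,0,0.3],[-0.005,-0.003,0.01,0,0,0,-1],[-0.005,-0.003,0.01,0,0,0,-1],[-0.005,-0.003,0.01,0,0,0,-1],[-0.005,-0.003,0.01,0,0,0,-1],[-0.005,-0.003,0.01,0,0,0,-1],[-0.005,-0.003,0.01,0,0,0,-1]]]}}

```text
clock: 9.13
tool_pos: [0.5708, -0.0251, 0.0759]
tool_rot: [-1.536, -1.518, -0.977]
force: [-2.0, -1.9, 5.2]
width: 0.74
grasp_force: 63.9
```

Call:
{"method": "servo_tool", "body": {"increments": [[[0.03,0,-0.014,0,0,0,-1],[0.09,0,-0.042,0,0,0,-1],[0.2,0,-0.093,0,0,0,-1],[0.34,0,-0.16,0,0,0,-1],[0.48,0,-0.224,0,0,0,-1],[0.6,0,-0.28,0,0,0,-1],[0.68,0,-0.32,0,0,0,-1],[0.68,0,-0.32,0,0,0,-1]]]}}

```text
clock: 9.8
tool_pos: [0.5714, -0.0238, 0.2287]
tool_rot: [-1.536, -1.524, -0.978]
force: [1.6, 0.5, -1.5]
width: 0.742
grasp_force: 65.8
```

Run:
```python
from h import *
s=robot.sense();print(s["clock"],s["width"],s["grasp_force"],np.round(s["tool_pos"],4),np.round(s["joint_pos"],2),np.round(s["force"],2))
im,d=robot.get_image("scene")
for q in ("jar","jar_rim"):
  for r in robot.spot_point("scene",q): print(q,np.round(w("scene",r["xyz"]),4),round(r["confidence"],2))
O=ori(25);g=np.array([.524,-.254,.205])
go(g-O[:,2]*.051,O); go(g-ori(5)[:,2]*.051,ori(5))
```

```text
9.8 0.7415703981653309 65.80868154385826 [ 0.5714 -0.0238  0.2287] [ 1.01  0.64 -0.77  1.69 -0.65  1.39  0.53] [ 1.62  0.48 -1.51]
jar [0.5754 0.0329 0.1545] 0.72
jar_rim [0.5741 0.0296 0.2405] 0.71
row [-0.575 -0.211 -1.258] [ 0.003  0.002 -0.002] rows>= 7
row [-0.662 -0.21  -1.242] [ 0.004  0.113 -0.001] rows>= 7
```

Call:
{"method": "servo_tool", "body": {"increments": [[[-0.04,-0.015,-0.09,0,0,0,-1],[-0.12,-0.045,-0.26,0,0,0,-1],[-0.2,-0.075,-0.44,0,0,0,-1],[-0.29,-0.1,-0.63,0,0,0,-1]]]}}

```text
clock: 10.28
tool_pos: [0.5472, -0.162, 0.2236]
tool_rot: [-1.534, -1.516, -0.971]
force: [0.6, 0.3, -2.7]
width: 0.738
grasp_force: 66.2
```

Call:
{"method": "servo_tool", "body": {"increments": [[[-0.09,-0.03,-0.18,0,0,0,-1],[-0.17,-0.06,-0.35,0,0,0,-1],[-0.23,-0.08,-0.5,0,0,0,-1],[-0.29,-0.1,-0.62,0,0,0,-1],[-0.29,-0.1,-0.62,0,0,0,-1],[-0.29,-0.1,-0.62,0,0,-0.04,-1],[-0.29,-0.1,-0.62,0,0,-0.08,-1]]]}}

```text
clock: 10.87
tool_pos: [0.5264, -0.2985, 0.223]
tool_rot: [-1.364, -1.74, -1.116]
force: [0.7, 1.5, -1.4]
width: 0.735
grasp_force: 66.2
```

Run:
```python
from h import *
s=robot.sense();print(s["clock"],s["width"],s["grasp_force"],np.round(s["tool_pos"],4),np.round(s["joint_pos"],2),np.round(s["force"],2))
```

```text
10.8667 0.7349176041351052 66.24786099033372 [ 0.5264 -0.2985  0.223 ] [ 1.2   0.85 -0.67  1.31 -0.43  1.78  0.84] [ 0.69  1.45 -1.43]
```

Call:
{"method": "servo_tool", "body": {"increments": [[[0,0,0,0,0,0.04,-1],[0,0,0,0,0,0.08,-1],[0,0,0,0,0,0.08,-1]]]}}

```text
clock: 11.12
tool_pos: [0.5265, -0.2976, 0.2234]
tool_rot: [-1.538, -1.511, -0.97]
force: [-0.2, -0.5, -2.9]
width: 0.739
grasp_force: 66.3
```

Run:
```python
from h import *
s=robot.sense();print(s["clock"],s["width"],s["grasp_force"],np.round(s["tool_pos"],4),np.round(s["joint_pos"],2),np.round(s["force"],2))
```

```text
11.1167 0.7394010346057743 66.25924271444092 [ 0.5265 -0.2976  0.2234] [ 1.17  0.83 -0.61  1.32 -0.46  1.79  0.6 ] [-0.22 -0.45 -2.92]
```

Run:
```python
from h import *
go([.494,-.285,.175],ori(0))
```

```text
row [-0.195 -0.162  0.159] [ 0.004  0.139 -0.003] rows>= 4
```

Call:
{"method": "servo_tool", "body": {"increments": [[[-0.04,-0.04,0.03,0,0.03,0,-1],[-0.09,-0.08,0.07,0,0.06,0,-1],[-0.14,-0.12,0.11,0,0.09,0,-1],[-0.19,-0.16,0.15,0,0.12,0,-1],[-0.195,-0.16,0.16,0,0.14,0,-1],[-0.195,-0.16,0.16,0,0.14,0,-1]]]}}

```text
clock: 11.62
tool_pos: [0.4933, -0.2846, 0.1716]
tool_rot: [-1.215, -1.193, -1.218]
force: [-0.3, 0.9, -3.6]
width: 0.738
grasp_force: 66.2
```

Call:
{"method": "servo_tool", "body": {"increments": [[[0,0,0,0,0,0.04,-1],[0,0,0,0,0,0.08,-1],[0,0,0,0,0,0.12,-1],[0,0,0,0,0,0.16,-1],[0,0,0,0,0,0.2,-1],[0,0,0,0,0,0.24,-1],[0,0,0,0,0,0.28,-1],[0,0,0,0,0,0.32,-1],[0,0,0,0,0,0.36,-1],[0,0,0,0,0,0.4,-1],[0,0,0,0,0,0.44,-1],[0,0,0,0,0,0.46,-1]]]}}

```text
clock: 12.62
tool_pos: [0.4959, -0.2848, 0.1776]
tool_rot: [-1.572, -0.088, -0.105]
force: [0.5, 0.1, -2.5]
width: 0.743
grasp_force: 66.1
```

Run:
```python
from h import *
s=robot.sense();print(s["clock"],s["width"],s["grasp_force"],np.round(s["tool_pos"],4),np.round(s["joint_pos"],2),np.round(s["force"],2))
print(np.round(R.from_rotvec(s["tool_rot"]).as_matrix(),2))
```

```text
12.6167 0.7434726626133297 66.13957916793879 [ 0.4959 -0.2848  0.1776] [ 1.06  0.97 -0.35  1.37 -0.78  2.01 -0.66] [ 0.49  0.09 -2.46]
[[ 0.99  0.12  0.01]
 [-0.01 -0.    1.  ]
 [ 0.12 -0.99 -0.  ]]
```

Call:
{"method": "servo_tool", "body": {"increments": [[[0,0,0,0,0,0.04,-1],[0,0,0,0,0,0.08,-1],[0,0,0,0,0,0.12,-1],[0,0,0,0,0,0.16,-1],[0,0,0,0,0,0.2,-1],[0,0,0,0,0,0.24,-1],[0,0,0,0,0,0.28,-1],[0,0,0,0,0,0.32,-1],[0,0,0,0,0,0.36,-1],[0,0,0,0,0,0.4,-1],[0,0,0,0,0,0.42,-1],[0,0,0,0,0,0.42,-1]]]}}

```text
clock: 13.62
tool_pos: [0.4958, -0.2848, 0.1777]
tool_rot: [-1.36, 0.935, 0.917]
force: [-0.2, -0.5, -1.6]
width: 0.738
grasp_force: 66.2
```

Run:
```python
from h import *
s=robot.sense();print(s["clock"],s["width"],s["grasp_force"],np.round(s["tool_pos"],4),np.round(s["joint_pos"],2),np.round(s["force"],2))
print(np.round(R.from_rotvec(s["tool_rot"]).as_matrix(),2))
for c in("scene","top"):
    im,d=robot.get_image(c)
    for q in ("scrap0","jar"):
        for r in robot.spot_point(c,q): print(c,q,np.round(w(c,r["xyz"]),3),round(r["confidence"],2))
    if c=="scene": a=im
    else: b=im
cv2.imwrite("pics/d.png",np.hstack([cv2.resize(a[100:260,60:220],(400,400)),cv2.resize(b[130:240,290:400],(400,400))])[:,:,::-1])
```

```text
13.6167 0.7382050720601874 66.21551622505649 [ 0.4958 -0.2848  0.1777] [ 1.    0.96 -0.26  1.37 -0.83  2.04 -1.93] [-0.16 -0.52 -1.62]
[[ 0.37 -0.93  0.01]
 [-0.01  0.01  1.  ]
 [-0.93 -0.37 -0.  ]]
scene scrap0 [ 0.539 -0.279  0.013] 0.46
scene jar [ 0.48  -0.199  0.226] 0.73
top jar [ 0.482 -0.207  0.22 ] 0.77
```

View pics/d.png

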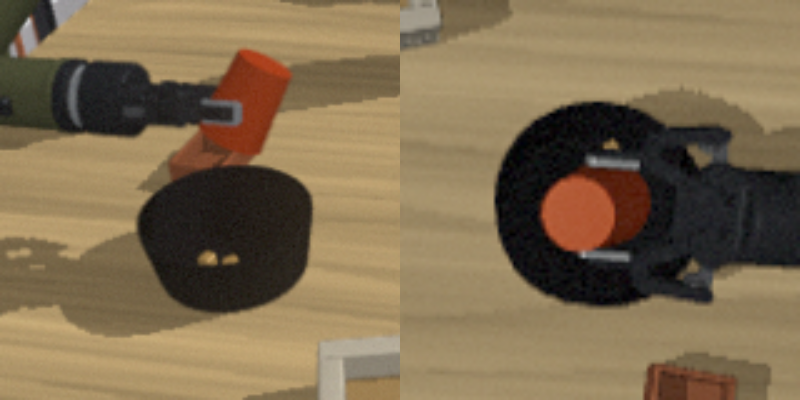

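The scene crop shows the jar inverted over the tub with lumps on the tub floor at about (205,258) and (230,260). I'll shake it and shift it aside while still tipped, to count the lumps.

Call:
{"method": "servo_tool", "body": {"increments": [[[-0.1,0,0,0,0,0.04,-1],[-0.1,0,0,0,0,0.0,-1],[-0.15,0,0,0,0,0.04,-1],[-0.15,0,0,0,0,0.0,-1],[-0.15,0.1,0,0,0,0,-1],[-0.15,0.2,0,0,0,0,-1],[-0.15,0.2,0,0,0,0,-1]]]}}

```text
clock: 14.5
tool_pos: [0.4437, -0.2859, 0.1886]
tool_rot: [-1.355, 0.939, 0.921]
force: [0.2, -0.2, -3.0]
width: 0.741
grasp_force: 66.2
```

Run:
```python
from h import *
s=robot.sense();print(s["clock"],s["width"],np.round(s["tool_pos"],4),np.round(s["force"],2))
C=[]
for c in("scene","top"):
    im,d=robot.get_image(c)
    P=cloud(c,d,np.ones(d.shape,bool)).reshape(-1,3)
    for r in robot.spot_point(c,"scrap0"): print(c,np.round(w(c,r["xyz"]),3),round(r["confidence"],2))
    C.append(im)
cv2.imwrite("pics/e.png",np.hstack([cv2.resize(C[0][160:240,100:200],(500,400),interpolation=2),cv2.resize(C[1][150:225,312:378],(300,400),interpolation=2)])[:,:,::-1])
```

```text
14.5 0.7413965418569296 [ 0.4437 -0.2859  0.1886] [ 0.2  -0.18 -3.  ]
scene [ 0.535 -0.275  0.012] 0.48
top [ 0.565 -0.266  0.011] 0.57
top [ 0.542 -0.249  0.014] 0.47
top [ 0.582 -0.276  0.009] 0.4
```

View pics/e.png

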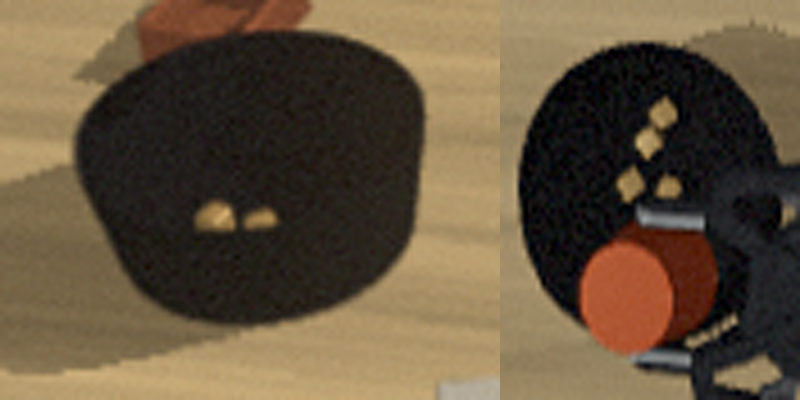

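The right crop shows all four lumps on the tub floor, at (663,113), (650,140), (630,183) and (668,187). Now I raise the jar and roll it upright.

Call:
{"method": "servo_tool", "body": {"increments": [[[-0.15,-0.06,0,0,0,-0.04,-1],[-0.3,-0.12,0,0,0,-0.08,-1],[-0.38,-0.15,0,0,0,-0.12,-1],[-0.38,-0.15,0,0,0,-0.16,-1],[-0.38,-0.15,0,0,0,-0.2,-1],[-0.38,-0.15,0,0,0,-0.24,-1],[-0.38,-0.15,0,0,0,-0.28,-1],[-0.38,-0.15,0,0,0,-0.32,-1],[-0.38,-0.15,0,0,0,-0.36,-1],[-0.38,-0.15,0,0,0,-0.4,-1],[-0.38,-0.15,0,0,0,-0.44,-1],[-0.38,-0.15,0,0,0,-0.44,-1]]]}}

```text
clock: 15.7
tool_pos: [0.4474, -0.2848, 0.2725]
tool_rot: [-1.567, -0.142, -0.16]
force: [-0.0, -0.6, -3.2]
width: 0.736
grasp_force: 66.3
```

Run:
```python
from h import *
s=robot.sense();print(s["clock"],s["width"],np.round(s["tool_pos"],4),np.round(s["joint_pos"],2))
go([.5,-.22,.26],ori(25))
```

```text
15.7 0.7358080513462438 [ 0.4474 -0.2848  0.2725] [ 1.38  0.91 -0.75  1.46 -0.65  1.96 -0.8 ]
row [0.243 0.111 0.327] [-0.093 -0.119 -0.432] rows>= 12
```

Call:
{"method": "servo_tool", "body": {"increments": [[[0.02,0.01,0.03,-0.009,-0.012,-0.043,-1],[0.05,0.02,0.06,-0.018,-0.024,-0.086,-1],[0.07,0.03,0.1,-0.027,-0.036,-0.129,-1],[0.1,0.04,0.13,-0.036,-0.048,-0.172,-1],[0.12,0.055,0.16,-0.045,-0.06,-0.215,-1],[0.15,0.066,0.2,-0.054,-0.071,-0.258,-1],[0.17,0.08,0.23,-0.063,-0.083,-0.3,-1],[0.2,0.09,0.26,-0.073,-0.095,-0.345,-1],[0.22,0.1,0.3,-0.082,-0.107,-0.388,-1],[0.24,0.11,0.33,-0.093,-0.119,-0.432,-1],[0.24,0.11,0.33,-0.093,-0.119,-0.432,-1],[0.24,0.11,0.33,-0.093,-0.119,-0.432,-1]]]}}

```text
clock: 16.7
tool_pos: [0.4994, -0.2183, 0.2604]
tool_rot: [-1.524, -1.526, -0.965]
force: [-0.5, -0.7, -2.0]
width: 0.74
grasp_force: 66.3
```

Run:
```python
from h import *
s=robot.sense();print(s["clock"],s["width"],np.round(s["tool_pos"],4),np.round(s["joint_pos"],2))
O=ori(25)
# jar origin relative to TCP at grasp: jar (.570,.0247,0), TCP (.5708,-.0251,.0759)
t=np.array([.5545,.255,.06])+np.array([.0005,-.0498,.0759])
b=go([.53,.0,.29],O); b=go(t+[0,0,.12],O,base=b); b=go(t+[0,0,.02],O,base=b)
```

```text
16.7 0.7402992129460155 [ 0.4994 -0.2183  0.2604] [ 1.45  0.88 -1.11  1.51 -0.27  1.64  0.38]
row [0.599 0.155 0.924] [-0.001  0.001 -0.   ] rows>= 6
row [0.279 0.125 1.002] [0. 0. 0.] rows>= 6
row [-0.453  0.     0.211] [0. 0. 0.] rows>= 3
```

Call:
{"method": "servo_tool", "body": {"increments": [[[0.06,0.015,0.09,0,0,0,-1],[0.17,0.045,0.26,0,0,0,-1],[0.28,0.07,0.43,0,0,0,-1],[0.39,0.1,0.6,0,0,0,-1],[0.5,0.13,0.77,0,0,0,-1],[0.6,0.155,0.92,0,0,0,-1]]]}}

```text
clock: 17.2
tool_pos: [0.5298, 0.0013, 0.2905]
tool_rot: [-1.526, -1.519, -0.961]
force: [-0.3, 0.0, -1.7]
width: 0.739
grasp_force: 66.3
```

Call:
{"method": "servo_tool", "body": {"increments": [[[0.05,0.02,0.18,0,0,0,-1],[0.1,0.05,0.36,0,0,0,-1],[0.15,0.07,0.54,0,0,0,-1],[0.2,0.09,0.72,0,0,0,-1],[0.24,0.11,0.86,0,0,0,-1],[0.27,0.12,0.96,0,0,0,-1],[0.28,0.125,1.0,0,0,0,-1],[0.28,0.125,1.0,0,0,0,-1],[0.28,0.125,1.0,0,0,0,-1]]]}}

```text
clock: 17.95
tool_pos: [0.5552, 0.2026, 0.2555]
tool_rot: [-1.527, -1.52, -0.963]
force: [0.7, -0.8, -1.4]
width: 0.74
grasp_force: 66.3
```

Run:
```python
from h import *
s=robot.sense();p=np.array(s["tool_pos"]);print(s["clock"],s["width"],np.round(p,4),np.round(s["joint_pos"],2))
e=p-[.0005,-.0498,.0759];print("expected jar",np.round(e,4))
C=[]
for c in("scene","top","wrist"):
    im,d=robot.get_image(c);C.append(im)
    for q in("jar","jar_rim","stand_top"):
        for r in robot.spot_point(c,q)[:2]: print(c,q,np.round(w(c,r["xyz"]),4),round(r["confidence"],2))
    P=cloud(c,d,np.ones(d.shape,bool)); z=e[2]+.085
    q=P[(np.hypot(P[:,0]-e[0],P[:,1]-e[1])<.04)&(abs(P[:,2]-z)<.012)]
    if len(q)>20:
        print("rim",c,np.round((q.min(0)+q.max(0))/2,4),np.round(q.max(0)-q.min(0),3))
    f=P[(np.hypot(P[:,0]-.5545,P[:,1]-.255)<.035)&(P[:,2]<.068)&(P[:,2]>.052)]
    if len(f)>20: print("stand",c,len(f),np.round((f.min(0)+f.max(0))/2,4),np.round(f.max(0)-f.min(0),3))
t=np.array([.5545,.255,.06])+np.array([.0005,-.0498,.0759])
O=ori(25);go(t+[0,0,.02],O)
cv2.imwrite("pics/f.png",np.hstack([cv2.resize(C[0][130:270,280:420],(400,400)),cv2.resize(C[2],(400,400))])[:,:,::-1])
```

```text
17.95 0.7398212595753558 [0.5552 0.2026 0.2555] [ 1.04  0.75 -1.27  1.86 -0.52  0.95  0.21]
expected jar [0.5547 0.2524 0.1796]
scene jar [0.5576 0.2592 0.1832] 0.82
scene jar_rim [0.4691 0.1149 0.0028] 0.62
scene jar_rim [0.561  0.257  0.2673] 0.56
scene stand_top [0.5548 0.2519 0.0568] 0.55
rim scene [0.5577 0.253  0.2604] [0.067 0.067 0.015]
stand scene 253 [0.5556 0.2546 0.0573] [0.05  0.047 0.01 ]
top jar [0.5568 0.2543 0.1795] 0.81
top jar_rim [0.5528 0.2564 0.2657] 0.72
top stand_top [0.5524 0.2548 0.0604] 0.59
rim top [0.5545 0.2515 0.2597] [0.066 0.067 0.014]
stand top 42 [0.5448 0.2549 0.059 ] [0.033 0.046 0.012]
wrist jar [0.5553 0.2542 0.1829] 0.74
wrist jar_rim [0.5577 0.2561 0.2631] 0.68
rim wrist [0.5546 0.2526 0.2601] [0.072 0.068 0.015]
row [-0.447  0.002  0.222] [-0.001  0.001 -0.002] rows>= 3
```

View pics/f.png

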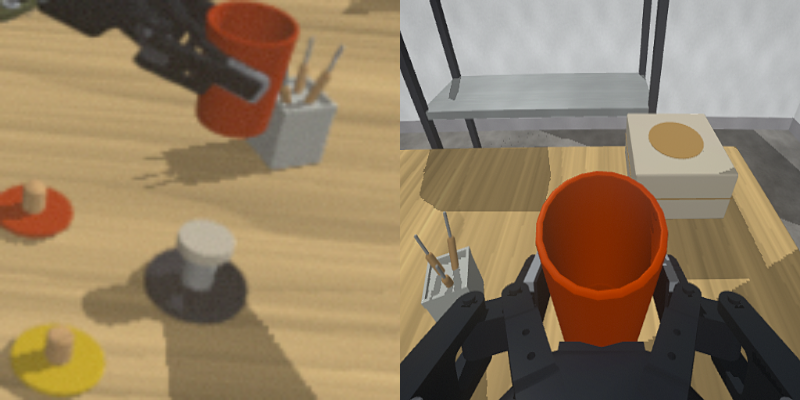

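The right crop (wrist) shows the empty jar upright in the grip at (600,235). The left crop shows it above the white head at (205,240).

Call:
{"method": "servo_tool", "body": {"increments": [[[-0.1,0,0.05,0,0,0,-1],[-0.25,0,0.12,0,0,0,-1],[-0.37,0,0.18,0,0,0,-1],[-0.44,0,0.22,0,0,0,-1],[-0.447,0,0.222,0,0,-0.002,-1],[-0.447,0,0.222,0,0,-0.002,-1]]]}}

```text
clock: 19.05
tool_pos: [0.5545, 0.2056, 0.1561]
tool_rot: [-1.521, -1.524, -0.968]
force: [0.3, 0.8, -2.7]
width: 0.743
grasp_force: 66.3
```

Run:
```python
from h import *
s=robot.sense();p=np.array(s["tool_pos"]);print(s["clock"],s["width"],np.round(p,4))
e=p-[.0005,-.0498,.0759];print("expected jar",np.round(e,4))
for c in("wrist","scene","top"):
    im,d=robot.get_image(c)
    P=cloud(c,d,np.ones(d.shape,bool)); z=e[2]+.085
    r=np.hypot(P[:,0]-e[0],P[:,1]-e[1]); q=P[(r>.030)&(r<.0345)&(abs(P[:,2]-z)<.012)]
    a=np.arctan2(q[:,1]-e[1],q[:,0]-e[0]);k=((a+np.pi)/(2*np.pi)*24).astype(int)
    t=np.array([q[k==i][np.argsort(-q[k==i][:,2])[:max(1,(k==i).sum()//10)]].mean(0) for i in range(24) if (k==i).sum()>3])
    if len(t)>8: print(c,len(t),fitc(t),"slope",np.round(np.linalg.lstsq(np.c_[t[:,:2]-e[:2],np.ones(len(t))],t[:,2],rcond=None)[0],3))
tt=np.array([.5548,.2548,.06])+np.array([.0005,-.0498,.0759])
O=ori(25);b=go(tt+[0,0,.004],O);go(tt-[0,0,.001],O,base=b);go(tt-[0,0,.001]-O[:,2]*.13,O,base=b)
```

```text
19.05 0.742583360071529 [0.5545 0.2056 0.1561]
expected jar [0.554  0.2554 0.0802]
wrist 24 [0.5548 0.2549 0.0317] slope [-0.011  0.001  0.168]
scene 14 [0.5557 0.2544 0.0321] slope [-0.013  0.001  0.168]
top 17 [0.5537 0.2554 0.0316] slope [0.008 0.012 0.168]
row [-0.082 -0.001  0.035] [-0.     0.     0.001] rows>= 1
row [-0.023  0.     0.011] [0. 0. 0.] rows>= 1
row [-0.023  0.    -0.639] [0. 0. 0.] rows>= 4
```

Call:
{"method": "servo_tool", "body": {"increments": [[[-0.02,0,0.01,0,0,0,-1],[-0.045,0,0.021,0,0,0,-1],[-0.065,0,0.03,0,0,0,-1],[-0.075,0,0.035,0,0,0,-1],[-0.082,0,0.038,0,0,0,-1],[-0.086,0,0.04,0,0,0,-1],[-0.088,0,0.041,0,0,0,-1],[-0.088,0,0.041,0,0,0,-1]]]}}

```text
clock: 19.87
tool_pos: [0.5546, 0.2052, 0.1364]
tool_rot: [-1.522, -1.526, -0.968]
force: [0.2, 0.7, -1.7]
width: 0.742
grasp_force: 66.3
```

Call:
{"method": "servo_tool", "body": {"increments": [[[-0.004,0,0.002,0,0,0,-1],[-0.004,0,0.002,0,0,0,-1]]]}}

```text
clock: 20.03
tool_pos: [0.5547, 0.2054, 0.1359]
tool_rot: [-1.521, -1.526, -0.969]
force: [-1.1, -0.2, -1.8]
width: 0.736
grasp_force: 66.3
```

Run:
```python
from h import *
s=robot.sense();p=np.array(s["tool_pos"]);print(s["clock"],s["width"],np.round(p,4),np.round(p-[.0005,-.0498,.0759],4),np.round(s["force"],2),np.round(s["moment"],2))
```

```text
20.0333 0.7356556888314958 [0.5547 0.2054 0.1359] [0.5542 0.2552 0.06  ] [-1.07 -0.19 -1.81] [-1.15  0.03 -0.01]
```

Call:
{"method": "servo_tool", "body": {"increments": [[[-0.0045,0,0.002,0,0,0,-1],[-0.0045,0,0.002,0,0,0,-1]]]}}

```text
clock: 20.2
tool_pos: [0.5547, 0.2056, 0.1357]
tool_rot: [-1.52, -1.525, -0.969]
force: [-0.9, -2.2, 4.7]
width: 0.741
grasp_force: 66.3
```

Call:
{"method": "servo_tool", "body": {"increments": [[[-0.0045,0,0.002,0,0,0,-1],[-0.0045,0,0.002,0,0,0,-1]]]}}

```text
clock: 20.37
tool_pos: [0.5548, 0.2058, 0.1356]
tool_rot: [-1.519, -1.524, -0.97]
force: [-3.1, -3.1, 9.0]
width: 0.737
grasp_force: 66.3
```

Call:
{"method": "servo_tool", "body": {"increments": [[[0.004,0,-0.002,0,0,0,0.5],[0.004,0,-0.002,0,0,0,0.6],[0.004,0,-0.002,0,0,0,0.8],[0.004,0,-0.002,0,0,0,1],[0.004,0,-0.002,0,0,0,1],[0.004,0,-0.002,0,0,0,1],[0.004,0,-0.002,0,0,0,1]]]}}

```text
clock: 20.95
tool_pos: [0.5545, 0.2051, 0.1343]
tool_rot: [-1.522, -1.526, -0.968]
force: [0.4, 0.1, 0.6]
width: 1.001
grasp_force: 0.0
```

Run:
```python
from h import *
s=robot.sense();p=np.array(s["tool_pos"]);print(s["clock"],s["width"],np.round(p,4),np.round(s["force"],2))
e=np.array([.5548,.2548])
for c in("wrist",):
    im,d=robot.get_image(c);cv2.imwrite("pics/g.png",im[:,:,::-1])
    for r in robot.spot_point(c,"jar")[:1]: print(np.round(w(c,r["xyz"]),4))
    P=cloud(c,d,np.ones(d.shape,bool)); z=.145
    r=np.hypot(P[:,0]-e[0],P[:,1]-e[1]); q=P[(r>.030)&(r<.036)&(abs(P[:,2]-z)<.012)]
    a=np.arctan2(q[:,1]-e[1],q[:,0]-e[0]);k=((a+np.pi)/(2*np.pi)*24).astype(int)
    t=np.array([q[k==i][np.argsort(-q[k==i][:,2])[:max(1,(k==i).sum()//10)]].mean(0) for i in range(24) if (k==i).sum()>3])
    if len(t)>8: print(c,len(t),fitc(t),"slope",np.round(np.linalg.lstsq(np.c_[t[:,:2]-e,np.ones(len(t))],t[:,2],rcond=None)[0],3))
```

```text
20.95 1.0010229227466247 [0.5545 0.2051 0.1343] [0.42 0.11 0.58]
[0.5553 0.2573 0.0625]
wrist 24 [0.5539 0.2546 0.0316] slope [ 0.004 -0.005  0.146]
```

View pics/g.png

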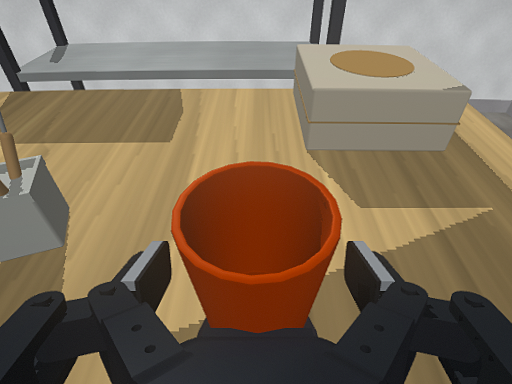

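The jar stands level and empty on the head at (256,220), with free gaps to both pads. I'll back out along the tool axis.

Call:
{"method": "servo_tool", "body": {"increments": [[[0,0,-0.08,0,0,0,1],[0,0,-0.2,0,0,0,1],[0,0,-0.35,0,0,0,1],[0,0,-0.5,0,0,0,1],[0,0,-0.7,0,0,0,1],[0.1,0,-0.75,0,0,0,1],[0.2,0,-0.75,0,0,0,1],[0.2,0,-0.75,0,0,0,1]]]}}

```text
clock: 21.72
tool_pos: [0.5558, 0.0871, 0.238]
tool_rot: [-1.52, -1.529, -0.972]
force: [-0.8, 0.6, -0.2]
width: 1.0
grasp_force: 0.0
```

Run:
```python
from h import *
s=robot.sense();print(s["clock"],np.round(s["tool_pos"],4),np.round(s["joint_pos"],2))
D=np.array([[0,1,0],[1,0,0],[0,0,-1.]])
b=go([.469,.1085,.26],D)
```

```text
21.7167 [0.5558 0.0871 0.238 ] [ 1.17  0.78 -1.21  1.82 -0.46  1.12  0.3 ]
row [ 0.147 -0.433  0.05 ] [ 0.001 -0.361  0.002] rows>= 10
```

Call:
{"method": "servo_tool", "body": {"increments": [[[0.02,-0.05,0,0,-0.036,0,1],[0.04,-0.1,0.01,0,-0.072,0,1],[0.06,-0.15,0.02,0,-0.11,0,1],[0.08,-0.2,0.02,0,-0.145,0,1],[0.1,-0.25,0.03,0,-0.18,0,1],[0.11,-0.3,0.03,0,-0.216,0,1],[0.12,-0.35,0.04,0,-0.252,0,1],[0.13,-0.4,0.05,0,-0.29,0,1],[0.147,-0.433,0.05,0,-0.325,0,1],[0.147,-0.433,0.05,0,-0.361,0,1],[0.147,-0.433,0.05,0,-0.361,0,1],[0.147,-0.433,0.05,0,-0.361,0,1]]]}}

```text
clock: 22.72
tool_pos: [0.4674, 0.1097, 0.2563]
tool_rot: [-2.212, -2.229, -0.001]
force: [-0.2, -1.3, 0.2]
width: 1.001
grasp_force: 0.0
```

Run:
```python
from h import *
s=robot.sense();print(s["clock"],np.round(s["tool_pos"],4),np.round(s["joint_pos"],2))
im,d=robot.get_image("wrist");P=cloud("wrist",d,np.ones(d.shape,bool))
for n,z0,z1,r in(("knob",.028,.045,.03),("disc",.004,.018,.06)):
    q=P[(np.hypot(P[:,0]-.469,P[:,1]-.1085)<r)&(P[:,2]>z0)&(P[:,2]<z1)]
    if n=="disc": q=q[(np.hypot(q[:,0]-.469,q[:,1]-.1085)<.045)&(q[:,2]>.007)]
    print(n,len(q),np.round((q.min(0)+q.max(0))/2,4),np.round(q.max(0)-q.min(0),3),np.median(q[:,2]))
D=np.array([[0,1,0],[1,0,0],[0,0,-1.]])
go([.4695,.1092,.0875],D)
```

```text
22.7167 [0.4674 0.1097 0.2563] [ 0.98  0.08 -1.28  1.89  0.08  1.23 -0.33]
knob 357 [0.4713 0.1087 0.0332] [0.02 0.02 0.01] 0.03617344018584784
disc 3230 [0.4716 0.1085 0.0124] [0.075 0.074 0.011] 0.010459555114344543
row [0.004 0.01  0.842] [-0.    -0.001  0.001] rows>= 5
```

Call:
{"method": "servo_tool", "body": {"increments": [[[0,0.015,0.15,0,0,0,0.2],[0,0.015,0.35,0,0,0,0],[0,0.015,0.55,0,0,0,-0.1],[0,0.015,0.72,0,0,0,-0.1],[0,0.015,0.8,0,0,0,-0.1],[0,0.015,0.84,0,0,0,-0.2],[0,0.015,0.84,0,0,0,-0.2],[0,0.015,0.84,0,0,0,-1],[0,0.015,0.84,0,0,0,-1],[0,0.015,0.84,0,0,0,-1],[0,0.015,0.84,0,0,0,-1],[0,0.015,0.84,0,0,0,-1]]]}}

```text
clock: 23.77
tool_pos: [0.4718, 0.1073, 0.0895]
tool_rot: [2.218, 2.222, 0.0]
force: [0.1, 0.1, 0.1]
width: 0.231
grasp_force: 58.6
```

Run:
```python
from h import *
s=robot.sense();print(s["clock"],s["width"],s["grasp_force"],np.round(s["tool_pos"],4))
```

```text
23.7667 0.2310803856659407 58.62585246562958 [0.4718 0.1073 0.0895]
```

Call:
{"method": "servo_tool", "body": {"increments": [[[0,0,-0.08,0,0,0,-1],[0,0,-0.25,0,0,0,-1],[0,0,-0.45,0,0,0,-1],[0,0,-0.65,0,0,0,-1],[0,0,-0.85,0,0,0,-1],[0,0,-0.95,0,0,0,-1],[0,0,-0.95,0,0,0,-1],[0,0,-0.95,0,0,0,-1]]]}}

```text
clock: 24.43
tool_pos: [0.4717, 0.1076, 0.2796]
tool_rot: [2.216, 2.22, -0.001]
force: [0.8, 0.3, -0.4]
width: 0.235
grasp_force: 58.8
```

Run:
```python
from h import *
D=np.array([[0,1,0],[1,0,0],[0,0,-1.]])
s=robot.sense();p=np.array(s["tool_pos"]);print(s["clock"],s["width"],np.round(p,4))
C=[]
for c in("scene","top"):
    im,d=robot.get_image(c);C.append(im)
    P=cloud(c,d,np.ones(d.shape,bool));
    q=P[(np.hypot(P[:,0]-p[0],P[:,1]-p[1])<.045)&(abs(P[:,2]-(p[2]-.078))<.012)]
    print("held disc",c,np.round((q.min(0)+q.max(0))/2,4),np.round(q.max(0)-q.min(0),3))
    q=P[(np.hypot(P[:,0]-.5548,P[:,1]-.2548)<.045)&(abs(P[:,2]-.145)<.012)]
    print("rim",c,np.round((q.min(0)+q.max(0))/2,4),np.round(q.max(0)-q.min(0),3))
    for r in robot.spot_point(c,"lid"): print(c,np.round(w(c,r["xyz"]),4),round(r["confidence"],2))
    for r in robot.spot_point(c,"jar_rim")[:1]: print(c,np.round(w(c,r["xyz"]),4),round(r["confidence"],2))
cv2.imwrite("pics/h.png",cv2.resize(C[0][90:290,240:440],(600,600))[:,:,::-1])
go([.5545,.2550,p[2]],D)
```

```text
24.4333 0.2346178387798969 [0.4717 0.1076 0.2796]
held disc scene [0.4755 0.1103 0.204 ] [0.074 0.074 0.018]
rim scene [0.5554 0.2547 0.1402] [0.069 0.066 0.014]
scene [ 6.588e-01  1.360e-01 -5.000e-04] 0.75
scene [0.4701 0.1174 0.1943] 0.68
scene [0.5565 0.2602 0.1459] 0.94Traceback (most recent call last):
  File "<stdin>", line 9, in <module>
    return umr_minimum(a, axis, None, out, keepdims, initial, where)
ValueError: zero-size array to reduction operation minimum which has no identity
```

Call:
{"method": "servo_tool", "body": {"increments": [[[0.07,0.04,0,0,0,0,-1],[0.22,0.125,0,0,0,0,-1],[0.38,0.215,0,0,0,0,-1],[0.54,0.307,0,0,0,0,-1],[0.66,0.375,0,0,0,0,-1],[0.73,0.415,0,0,0,0,-1],[0.73,0.415,0,0,0,0,-1],[0.73,0.415,0,0,0,0,-1]]]}}

```text
clock: 25.3
tool_pos: [0.5528, 0.255, 0.2764]
tool_rot: [-2.214, -2.226, 0.005]
force: [-0.4, -0.2, -0.0]
width: 0.229
grasp_force: 58.9
```

Run:
```python
from h import *
D=np.array([[0,1,0],[1,0,0],[0,0,-1.]])
s=robot.sense();p=np.array(s["tool_pos"]);print(s["clock"],s["width"],np.round(p,4),np.round(s["joint_pos"],2))
im,d=robot.get_image("scene")
P=cloud("scene",d,np.ones(d.shape,bool));
def f(z0,z1,n):
    q=P[(np.hypot(P[:,0]-.5545,P[:,1]-.2548)<.05)&(P[:,2]>z0)&(P[:,2]<z1)]
    print(n,len(q),np.round((q.min(0)+q.max(0))/2,4),np.round(q.max(0)-q.min(0),3), "xmax,ymid",np.round(q.max(0)[0],4),np.round((q.min(0)[1]+q.max(0)[1])/2,4))
f(.190,.206,"disc");f(.13,.15,"jar top")
cv2.imwrite("pics/h.png",cv2.resize(im[110:250,290:430],(600,600))[:,:,::-1])
go([.5545,.2533,.232],D)
```

```text
25.3 0.22850535280596357 [0.5528 0.255  0.2764] [ 0.39  0.48 -1.15  1.57  0.44  1.39 -0.79]
disc 449 [0.5569 0.2578 0.1991] [0.071 0.075 0.014] xmax,ymid 0.5925 0.2578
jar top 391 [0.5563 0.2548 0.1388] [0.069 0.066 0.018] xmax,ymid 0.5908 0.2548
row [-0.002  0.008  0.224] [-0.001  0.001  0.001] rows>= 2
```

View pics/h.png

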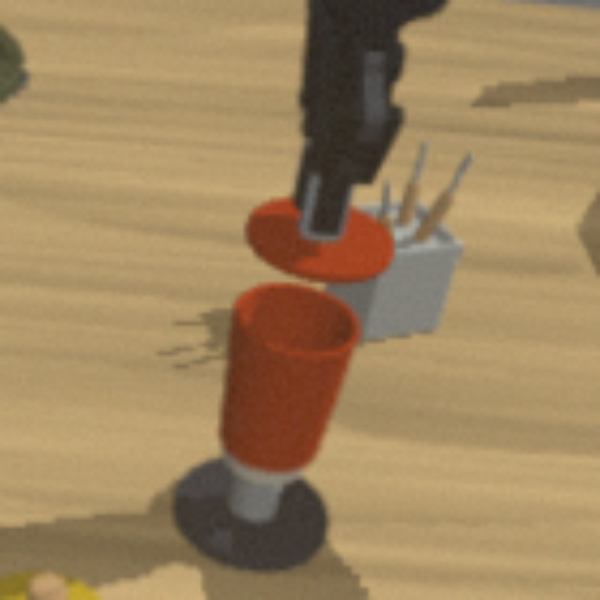

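The lid at (320,240) hangs above the open jar at (295,330), offset about 2–3 mm toward +y. I'll correct that while lowering.

Call:
{"method": "servo_tool", "body": {"increments": [[[-0.012,0.003,0.05,0,0,0,-1],[-0.012,0.003,0.11,0,0,0,-1],[-0.012,0.003,0.15,0,0,0,-1],[-0.012,0.003,0.18,0,0,0,-1],[-0.012,0.003,0.195,0,0,0,-1],[-0.012,0.003,0.2,0,0,0,-1],[-0.012,0.003,0.2,0,0,0,-1]]]}}

```text
clock: 25.93
tool_pos: [0.5544, 0.2512, 0.2384]
tool_rot: [2.218, 2.223, -0.001]
force: [0.2, 0.1, 0.2]
width: 0.231
grasp_force: 58.9
```

Call:
{"method": "servo_tool", "body": {"increments": [[[0,0,0.01,0,0,0,-1],[0,0,0.015,0,0,0,-1],[0,0,0.02,0,0,0,-1],[0,0,0.02,0,0,0,-1]]]}}

```text
clock: 26.27
tool_pos: [0.5544, 0.2514, 0.2345]
tool_rot: [2.218, 2.223, -0.001]
force: [0.2, 0.3, -1.5]
width: 0.228
grasp_force: 58.9
```

Run:
```python
from h import *
s=robot.sense();p=np.array(s["tool_pos"]);print(s["clock"],s["width"],np.round(p,4),np.round(s["force"],2))
im,d=robot.get_image("scene")
P=cloud("scene",d,np.ones(d.shape,bool));
def f(z0,z1,n):
    q=P[(np.hypot(P[:,0]-.5545,P[:,1]-.2548)<.05)&(P[:,2]>z0)&(P[:,2]<z1)]
    print(n,len(q),np.round((q.min(0)+q.max(0))/2,4),np.round(q.max(0)-q.min(0),3))
f(.145,.165,"disc");f(.11,.13,"jar")
```

```text
26.2667 0.22796526433910286 [0.5544 0.2514 0.2345] [ 0.22  0.35 -1.51]
disc 465 [0.5582 0.254  0.1549] [0.073 0.076 0.02 ]
jar 187 [0.5709 0.2532 0.1201] [0.036 0.061 0.02 ]
```

Call:
{"method": "servo_tool", "body": {"increments": [[[0,0.001,0.004,0,0,0,-1],[0,0.001,0.008,0,0,0,-1],[0,0.001,0.01,0,0,0,-1],[0,0.001,0.01,0,0,0,-1]]]}}

```text
clock: 26.65
tool_pos: [0.5546, 0.2513, 0.2324]
tool_rot: [2.218, 2.223, -0.001]
force: [-0.0, -0.4, -0.2]
width: 0.228
grasp_force: 58.9
```

Call:
{"method": "servo_tool", "body": {"increments": [[[0,0,0.004,0,0,0,-1],[0,0,0.008,0,0,0,-1],[0,0,0.008,0,0,0,-1]]]}}

```text
clock: 26.9
tool_pos: [0.5546, 0.2513, 0.2307]
tool_rot: [2.218, 2.223, -0.001]
force: [0.5, -0.3, -1.0]
width: 0.23
grasp_force: 58.9
```

Call:
{"method": "servo_tool", "body": {"increments": [[[0,0,0.003,0,0,0,-1],[0,0,0.003,0,0,0,-1],[0,0,0.003,0,0,0,-0.4],[0,0,0.003,0,0,0,-0.2],[0,0,0.003,0,0,0,-0.1],[0,0,0.003,0,0,0,-0.1],[0,0,0.003,0,0,0,-0.1],[0,0,0.003,0,0,0,-0.1]]]}}

```text
clock: 27.57
tool_pos: [0.5546, 0.2514, 0.2303]
tool_rot: [2.218, 2.223, -0.001]
force: [0.5, 0.5, 1.1]
width: 0.449
grasp_force: 0.0
```

Call:
{"method": "servo_tool", "body": {"increments": [[[0,0,-0.05,0,0,0,-0.1],[0,0,-0.12,0,0,0,-0.1],[0,0,-0.25,0,0,0,0],[0,0,-0.4,0,0,0,0.3],[0,0,-0.6,0,0,0,0.6],[0,0,-0.8,0,0,0,1],[0,0,-0.8,0,0,0,1],[0,0,-0.8,0,0,0,1]]]}}

```text
clock: 28.23
tool_pos: [0.5549, 0.253, 0.3945]
tool_rot: [2.216, 2.222, 0.009]
force: [-0.2, -0.4, 0.4]
width: 0.998
grasp_force: 0.0
```

Run:
```python
from h import *
s=robot.sense();p=np.array(s["tool_pos"]);print(s["clock"],s["width"],np.round(p,4),np.round(s["force"],2))
im,d=robot.get_image("wrist");cv2.imwrite("pics/i.png",im[:,:,::-1])
P=cloud("wrist",d,np.ones(d.shape,bool))
e=np.array([.5545,.2545]);r=np.hypot(P[:,0]-e[0],P[:,1]-e[1])
q=P[(r<.043)&(P[:,2]>.140)&(P[:,2]<.165)];print(len(q),np.round((q.min(0)+q.max(0))/2,4),np.round(q.max(0)-q.min(0),3))
q=q[(q[:,2]>.147)&(np.hypot(q[:,0]-e[0],q[:,1]-e[1])>.016)&(np.hypot(q[:,0]-e[0],q[:,1]-e[1])<.033)];print("slope",np.round(np.linalg.lstsq(np.c_[q[:,:2]-e,np.ones(len(q))],q[:,2],rcond=None)[0],3))
robot.get_image("top")
for r in robot.spot_point("top","scrap0"): print(np.round(w("top",r["xyz"]),3),round(r["confidence"],2))
```

```text
28.2333 0.9981978375708114 [0.5549 0.253  0.3945] [-0.22 -0.43  0.4 ]
3333 [0.5542 0.253  0.1548] [0.074 0.074 0.02 ]
slope [-0.002 -0.004  0.15 ]
[ 0.534 -0.272  0.012] 0.6
[ 0.538 -0.251  0.012] 0.57
[ 0.583 -0.276  0.01 ] 0.48
[ 0.563 -0.268  0.011] 0.43
```

View pics/i.png

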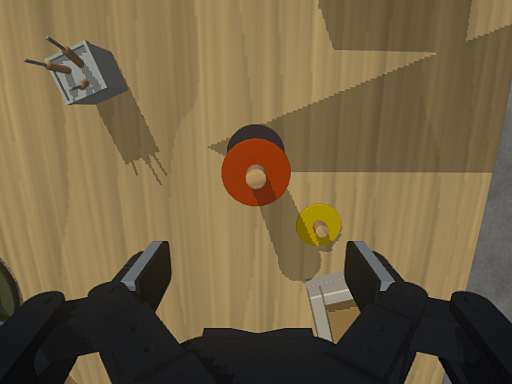

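The picture shows the orange lid seated level on the jar on the stand at (256,172). The robot is clear of everything, and the four lumps are in the tub.

```bash
python3 -c "
from h import *
print(robot.close_job())"
```

```text
the job is handed in; nothing more can be done
None
```

The job is handed in: before handing in, the cameras showed all four lumps in the tub and the empty jar upright on the stand, with its lid level and about 2 mm off centre; no verdict came back.

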